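Feel along the spine of a fired ridge tile and point out the nib

TASK

With the fingers closed, run the fingertips lightly along the raised spine of the arched tile, starting on the spine at the collared end and going over the summit towards the plain end, until you come to the small lump of glaze stuck on the spine. Finish there with the closed fingertips resting gently on top of the lump, and keep holding them there so the potter can see where to grind. Only touch the tile, do not lift it or press it deep into its foam, and leave the cup, the jar and the wooden rib alone.

Things in the scene. Friction and masses are not known exactly. Their poses are not given: they have to be found in the camera images.
- cradle: Fixed wooden ware board 340 x 150 x 12 mm with two ochre foam blocks, which carries the tile; origin under its centre on the table, x along the length of the tile from the collared end (-x) to the plain end (+x), y across, z up. It may be turned any way round.
- tile_top (a point): Summit of the arched bisque ridge tile (265 x 90 x 10 mm), on top of its spine, 104 mm above the table at rest, over the cradle's origin. The spine is a rounded ridge 16 mm wide, 8 mm proud, on the tile's centre line. Its top is an arc of radius 300 mm in the cradle's x-z plane: at angle a from the summit, x = 300 sin a mm, drop 300 (1 - cos a) mm; it runs from a = -23.5 to +25.5 deg.
- collar (a point): Middle of the top of the collar: a raised cross band 116 mm wide (wider than the tile) and 16 mm long at one end of the tile, the end to start from; its top is 3 mm below the line of the spine, at a = -25.3 deg. The other end is plain.
- tile (a joint): How far the tile is pressed down into its foam (m): 0 at rest, positive down, negative if lifted. It moves only straight up and down and springs back; about 0.8 N per mm, the foam bottoms out at 22 mm. The listed poses move down with it.
- spine1: A stretch of the spine, the first (starts 5 mm from the collar; 50 mm long); origin on the top line of the spine at the middle of the stretch (a = -18.75 deg). Axes parallel to the cradle's. The stretches follow one another without a gap or visible seam.
- spine2: A stretch of the spine, the second (42 mm long); origin on the top line of the spine at the middle of the stretch (a = -10 deg). Axes parallel to the cradle's. The stretches follow one another without a gap or visible seam.
- spine3: A stretch of the spine, the third, over the summit (42 mm long); origin on the top line of the spine at the middle of the stretch (a = -2 deg). Axes parallel to the cradle's. The stretches follow one another without a gap or visible seam.
- spine4: A stretch of the spine, the fourth (37 mm long); origin on the top line of the spine at the middle of the stretch (a = 5.5 deg). Axes parallel to the cradle's. The stretches follow one another without a gap or visible seam.
- spine5: A stretch of the spine, the fifth and last, going down to the plain end (86 mm long); the nib sits on it; origin on the top line of the spine at the middle of the stretch (a = 17.25 deg). Axes parallel to the cradle's. The stretches follow one another without a gap or visible seam.
- nib: The nib: a hard little glazed lump stuck fast on the spine, round, 16 mm across and 7 mm high, with a blunt top; it cannot be moved by a light touch. It sits somewhere between a = +13 and +21.5 deg (70 to 110 mm from the summit towards the plain end). Origin at its foot on the top line of the spine, z along the outward normal of the arc.
- nib_top (a point): Centre of the top of the nib.
- cup: Bystander: bisque cup, 72 mm across the rim, 70 mm high, loose; origin under its centre.
- jar: Bystander: small closed jar, 52 mm across, 65 mm high, loose; origin under its centre.
- rib_tool: Bystander: wooden potter's rib, 90 x 45 x 12 mm, lying loose; origin under its centre.

How it is judged:
By the outcome, as a careful person would: the job done as asked, in the order asked, and still so for the second after the job is handed in, while the arm keeps its last pose, push and grip.
It also fails if it takes over 48 s, if anything falls off the work surface, if the arm or the gripper's body presses on something with over 40 N, if the wrist force passes 120 N, or if a joint passes its speed limit or range.

ROBOT

A 7-joint arm with a two-finger parallel gripper is mounted at the origin on the work surface. World frame = base frame: x ahead of the robot, y to its left, z up, the work surface at z = 0. Lengths are in mm, angles in rad, forces in N, time in s.
With the tool pointing down it reaches from about 350 to 775 mm from the base axis. Payload 3.1 kg.
Tool frame: the origin (TCP) lies between the finger pads, 19 mm behind the fingertips; this is the grasp point; z points along the fingers, y is the line along which they close (so a half turn about z gives the same grasp; the last joint's range is limited). The gripper opens to 85 mm and grips with 20 to 120 N. Pads are 22 mm wide; open, the fingers measure 114 mm over their backs; the gripper's body (76 mm by 85 mm) begins 54 mm behind the grasp point. The pads swing forward as they close: fully open they stand 13 mm farther back than shut.
Start: joints at [-1.16, 0.311, 0.014, 1.512, -0.004, 1.319, -0.027], TCP at [240.593, 494.603, 250.004] pointing down, gripper open.
Joint ranges: [-2.7, 2.7], [-0.3, 1.91], [-1.27, 1.3], [0.12, 2.57], [-1.44, 4.58], [0.2, 2.03], [-3.05, 3.05]. Speed limits (rad/s): [2.79, 2.79, 3.14, 3.14, 3.14, 3.14, 3.14].

INTERFACE

Orientations are given as a unit quaternion [w, x, y, z].
In Python, from bench import manip gives the robot as it stands.
- The arm moves only by the tool apply_moves, never from a script. Its argument "deltas" is a list of rows, each a list of 7 numbers: the turn, a rotation vector about the tool's x, y, z as a fraction of full scale, then the shift along the tool's x, y, z as a fraction of full scale, then the opening, from -1 (shut) to 1 (fully open). In form: [[ax, ay, az, x, y, z, grip], ...]. A call has 1 to 8 rows; each row shifts and turns the commanded pose from where the row before left it, along the tool's axes as they then stand; what a row does not reach is not made up. Full scale, the value 1, is 5 cm for a shift and 8 degrees for a turn. A row lasts 1/8 s, in which the tool goes at most 62.5 mm and 10.7 degrees, less where a joint would pass 70% of its speed; a pose out of reach is approached as far as the arm can. A call with a number of a shift or a turn outside -1 to 1 is refused whole. A call with a gripper value outside its range is refused whole. The fingers move at their own pace and stop on an object; the grip force is fixed at half the most. Time passes only in rows, so rows that do not move let the fingers close. It gives the time, the measured TCP pose, the force, the opening and the grip force at its end, in the units of the state.
- manip.sense(): the state, without advancing time (a new reading comes with each control period).
- manip.camera(name): name is "scene" or "top" or "wrist"; returns a dict with "color" (420x560x3 uint8, red, green, blue), "z_map" (420x560 float32, mm along the optical axis (not along the pixel's ray), 0 where there is no reading), "vfov" (degrees; the focal length in pixels is half the picture's height over the tangent of half this angle, whatever the lens; pixels are square), "cx", "cy" (the principal point, pixels), "origin" and "rotation" of the camera in the world. Camera axes: x right, y up, looking along -z (the intrinsics and any distortion apply to the point x, -y, -z); pixel columns grow to the right and rows downward; lengths in mm; the calibration is good to about 2 mm. A picture is of the moment at which its call begins.
- manip.close_job(): hands the job in; it is judged then, once.
The state is a dict: "t": time; "q": joint angles; "qvel": joint speeds; "tau": joint torques, N m; "tcp_pos": TCP position; "ee_rot": TCP orientation; "contact_force": force on the tool from outside, world axes, zero at the start; "wrist_torque": the same for the moment, N m; "grip_width": finger opening in mm; "gripper_force": force on a finger pad.
Only numpy, scipy, OpenCV 4.12 (cv2) and the standard library are available. Lean on these libraries where they do the work, as an engineer would, in place of code of your own. Each camera call takes 0.05 s, during which the arm holds its last target. There are 200 camera calls.

## Working session

There is one attempt and no reset: what is moved stays moved. The work goes in short steps, Python scripts to look and compute and a tool call to move; the robot and the scene stay as the last step left them, time stands still between calls to the robot, and variables do not carry over. Pictures are saved under pics/ and viewed, at most 10 in all, crops included, and the job is handed in when it is done.

Besides the shell and the picture viewer there is one more tool, called after "Call:" by a JSON object that holds its "api" and its "payload", one argument or row to a line. apply_moves: Moves the arm, as the interface text tells. Shift numbers are shares of 5 cm and turn numbers shares of 8 degrees, none past 1 either way. Its arguments: {"type":"object","properties":{"deltas":{"type":"array","items":{"type":"array","items":{"type":"number","minimum":-1,"maximum":1}}}},"required":["deltas"]}

```bash
mkdir -p pics; python3 - <<'E'
from bench import manip
import cv2,numpy as np
s=manip.sense();print({k:np.round(v,3).tolist() for k,v in s.items()})
ims=[]
for n in("scene","top"):
    c=manip.camera(n);print(n,c["vfov"],c["cx"],c["cy"],np.round(c["origin"],1),np.round(c["rotation"],3).tolist(),[k for k in c])
    np.savez(f"{n}.npz",**c)
    cv2.imwrite(f"pics/{n}0.png",c["color"][:,:,::-1])
E
```

```text
{'t': 0.0, 'q': [-1.16, 0.312, 0.014, 1.513, -0.004, 1.319, -0.027], 'qvel': [0.001, -0.0, -0.001, 0.001, -0.002, -0.001, 0.001], 'tau': [0.0, -37.991, 0.146, -23.059, 0.012, 0.013, -0.0], 'tcp_pos': [240.296, 493.948, 248.886], 'ee_rot': [-0.0, 0.224, 0.974, -0.001], 'contact_force': [-0.275, 0.533, -0.234], 'wrist_torque': [0.033, 0.006, 0.034], 'gripper_force': 0.0, 'grip_width': 85.376}
scene 50.89407478283727 279.6332859457499 210.19348998579906 [853.1 294.6 744.4] [0.324, 0.093, 0.257, 0.906] ['color', 'z_map', 'vfov', 'cx', 'cy', 'origin', 'rotation']
top 51.79291725059726 276.2803284051213 215.74767011085467 [462.5  -7.5 742.4] [-0.702, -0.074, 0.044, 0.707] ['color', 'z_map', 'vfov', 'cx', 'cy', 'origin', 'rotation']
```

View pics/top0.png

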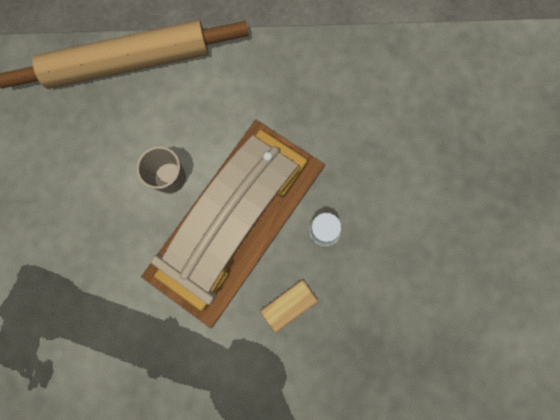

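View pics/scene0.png

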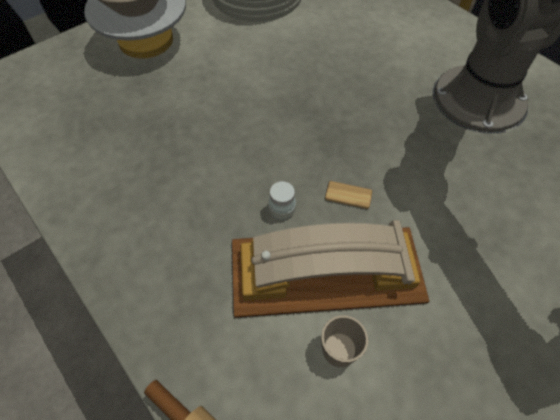

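The top view shows the collar at about (183,282), the nib as a white dot at (267,156), the cup at (160,168), the jar at (326,228) and the rib at (289,305). The scene view shows the nib at (266,255) and the collar at (402,250).

```bash
cat > h.py <<'E'
import numpy as np,cv2
from scipy.spatial.transform import Rotation as R
def Rm(c):
    q=np.asarray(c["rotation"]); return R.from_quat(q[[1,2,3,0]]).as_matrix()
def ray(c,u,v):
    f=210/np.tan(np.radians(float(c["vfov"]))/2)
    d=np.stack([(np.asarray(u)-c["cx"])/f,-(np.asarray(v)-c["cy"])/f,-np.ones(np.shape(u))],-1)
    return d@Rm(c).T
def cloud(c):
    v,u=np.mgrid[0:420,0:560]
    return c["origin"]+ray(c,u,v)*c["z_map"][...,None]
E
python3 - <<'E'
from h import *
C={n:dict(np.load(n+".npz")) for n in("top","scene")}
P={n:cloud(c) for n,c in C.items()}
for n in P:
    im=C[n]["color"].astype(int); hsv=cv2.cvtColor(C[n]["color"],cv2.COLOR_RGB2HSV)
    # nib: bright low sat near guess
    u0,v0={"top":(267,156),"scene":(266,255)}[n]
    w=im[v0-9:v0+10,u0-9:u0+10]; m=(w.min(2)>w.min(2).max()-35); vv,uu=np.nonzero(m)
    print(n,"nib px",uu.mean()+u0-9,vv.mean()+v0-9,m.sum(), "pts",P[n][v0-9:v0+10,u0-9:u0+10][m].mean(0).round(1))
    # board: brown-red mask near
    Q=P[n]; 
    tile=(Q[...,2]>35)&(Q[...,2]<125)&(abs(Q[...,0]-C["top"]["origin"][0])<400)
    print("table z", np.median(Q[300:400,60:500,2]).round(1),np.median(Q[100:130,330:500,2]).round(1))
    b=(hsv[...,0]<14)&(hsv[...,1]>110)&(hsv[...,2]>40)
    k,l,st,ce=cv2.connectedComponentsWithStats(b.astype(np.uint8))
    for i in range(1,k):
        if st[i,4]>300: print("brown",st[i].tolist(), np.median(Q[l==i],0).round(1))
    if n=="top":
        # board polygon rays at z=12 
        d=ray(C[n],*np.array([[258,121],[325,164],[210,327],[143,276]],float).T)
        o=C[n]["origin"]; pts=o+d*((12-o[2])/d[:,2])[:,None]; print("corners",pts.round(1).tolist(),pts.mean(0).round(1))
    for nm,(u,v) in ({"top":{"colA":(155,260),"colB":(210,300),"colC":(183,281),"sum":(225,215),"cup":(160,168),"jar":(326,228),"rib":(289,305)},"scene":{"colA":(399,223),"colB":(409,277),"sum":(328,248)}}[n]).items():
        print(nm,np.median(Q[v-1:v+2,u-1:u+2].reshape(-1,3),0).round(1))
E
```

```text
top nib px 266.8837209302326 155.88372093023256 43 pts [667.8  34.3  90.8]
table z 0.4 0.6
corners [[757.5, 55.2, 12.0], [676.3, -62.0, 12.0], [400.4, 133.4, 12.0], [484.4, 249.8, 12.0]] [579.6  94.1  12. ]
colA [507.2 210.4  73.6]
colB [445.8 122.5  73.1]
colC [474.7 165.   73.4]
sum [572.2  96.6 103.4]
cup [675.2 231.    5.2]
jar [556.4 -57.3  65.8]
rib [435.9   2.5  13.2]
scene nib px 265.64285714285717 253.76190476190476 42 pts [671.6  39.8 104.9]
table z -0.2 -0.2
colA [442.8 128.3  69.6]
colB [508.2 208.9  74.4]
sum [586.1  94.8 102.4]
```

```bash
python3 - <<'E'
from h import *
from scipy.optimize import least_squares
C={n:dict(np.load(n+".npz")) for n in("top","scene")}
u=(lambda t:np.array([np.cos(t),np.sin(t)]))
for n in C:
    c=C[n];Q=cloud(c).reshape(-1,3); m=(Q[:,2]>60)&(Q[:,2]<108)
    th=np.radians(-35.4);o=np.array([579.6,94.1])
    d=Q[:,:2]-o; x=d@u(th); y=d@u(th+np.pi/2)
    res=[]
    for xs in range(-100,101,20):
        k=m&(abs(x-xs)<10)&(abs(y)<42); 
        zz=Q[k,2]; yy=y[k]; 
        e=np.median(zz[abs(abs(yy)-28)<10])
        # spine pixels: highest 
        flat=np.polynomial.polynomial.polyfit(yy,zz,2)
        h=zz-np.median(zz); sp=(abs(yy)<16)&(zz>np.percentile(zz[abs(yy)<16],75))
        res.append((xs,round(np.median(yy[sp]),1),round(np.percentile(zz[abs(yy)<8],80),1),round(104-300+np.sqrt(9e4-xs*xs),1),round(yy.min()),round(yy.max()),k.sum()))
    print(n);[print(r) for r in res]
# nib triangulate
o1,o2=C["top"]["origin"],C["scene"]["origin"];d1=ray(C["top"],266.9,155.9);d2=ray(C["scene"],265.6,253.8)
A=np.stack([d1,-d2],1);s=np.linalg.lstsq(A,o2-o1,rcond=None)[0]
p1,p2=o1+d1*s[0],o2+d2*s[1];print("nib",p1.round(1),p2.round(1))
for z in(96,93):
  for nn,o_,d_ in(("top",o1,d1),("sc",o2,d2)): print(z,nn,(o_+d_*((z-o_[2])/d_[2])).round(1))
# sample spine by image: rays at spine brightness line in top
E
```

```text
top
(-100, np.float64(0.8), np.float64(87.9), np.float64(86.8), -42, 42, np.int64(684))
(-80, np.float64(1.5), np.float64(94.3), np.float64(93.1), -42, 42, np.int64(696))
(-60, np.float64(1.4), np.float64(98.1), np.float64(97.9), -42, 42, np.int64(711))
(-40, np.float64(1.3), np.float64(101.5), np.float64(101.3), -42, 42, np.int64(713))
(-20, np.float64(1.7), np.float64(103.4), np.float64(103.3), -42, 42, np.int64(712))
(0, np.float64(1.6), np.float64(104.1), np.float64(104.0), -42, 42, np.int64(704))
(20, np.float64(2.1), np.float64(103.6), np.float64(103.3), -42, 42, np.int64(692))
(40, np.float64(1.8), np.float64(101.7), np.float64(101.3), -42, 42, np.int64(678))
(60, np.float64(2.7), np.float64(98.0), np.float64(97.9), -42, 42, np.int64(647))
(80, np.float64(2.7), np.float64(93.3), np.float64(93.1), -42, 42, np.int64(630))
(100, np.float64(2.7), np.float64(90.5), np.float64(86.8), -42, 42, np.int64(608))
scene
(-100, np.float64(1.5), np.float64(87.8), np.float64(86.8), -42, 42, np.int64(467))
(-80, np.float64(2.4), np.float64(93.5), np.float64(93.1), -42, 42, np.int64(502))
(-60,
[... 195 characters left out ...]
4(102.7), np.float64(103.3), -42, 42, np.int64(548))
(0, np.float64(1.9), np.float64(103.5), np.float64(104.0), -42, 42, np.int64(564))
(20, np.float64(1.3), np.float64(102.8), np.float64(103.3), -42, 42, np.int64(553))
(40, np.float64(1.3), np.float64(100.7), np.float64(101.3), -42, 42, np.int64(567))
(60, np.float64(2.9), np.float64(97.3), np.float64(97.9), -42, 42, np.int64(566))
(80, np.float64(2.3), np.float64(92.6), np.float64(93.1), -42, 42, np.int64(564))
(100, np.float64(2.9), np.float64(89.4), np.float64(86.8), -42, 42, np.int64(548))
nib [667.7  34.2  91. ] [667.7  34.2  91. ]
96 top [666.1  33.9  96. ]
96 sc [669.1  36.2  96. ]
93 top [667.1  34.1  93. ]
93 sc [668.2  35.   93. ]
```

```bash
python3 - <<'E'
import cv2
a=cv2.resize(cv2.imread("pics/top0.png")[110:335,135:335],None,fx=2.6,fy=2.6,interpolation=3)
b=cv2.resize(cv2.imread("pics/scene0.png")[210:325,225:435],None,fx=2.6,fy=2.6,interpolation=3)
cv2.imwrite("pics/a.png",a)
E
```

```text
(no output)
```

View pics/a.png

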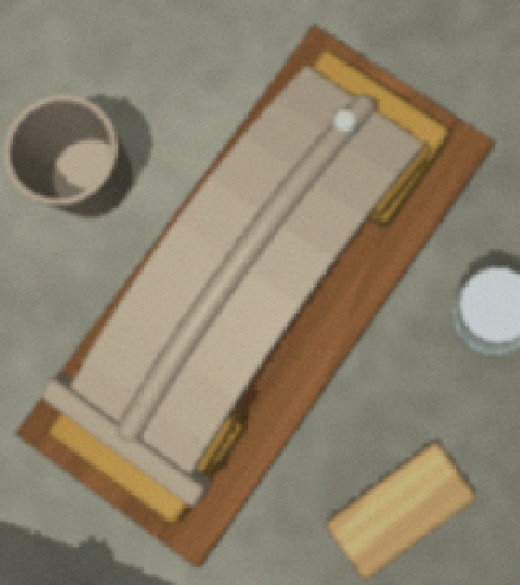

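The enlarged crop confirms the layout: collar lower left, spine running to the upper right, nib near the plain end at about crop (344,121).

I fit the cradle origin at about (579.2, 96.5), with its axis at -34.9°. The nib is at a ≈ 20.6°.

Call:
{"api": "apply_moves", "payload": {
  "deltas": [
    [0, 0, 0.57, 0, 0, 0, -1],
    [0, 0, 0.57, 0, 0, 0, -1],
    [0, 0, 0, -0.98, -0.33, 0.2, -1],
    [0, 0, 0, -0.98, -0.33, 0.2, -1],
    [0, 0, 0, -0.98, -0.33, 0.2, -1],
    [0, 0, 0, -0.98, -0.33, 0.2, -1],
    [0, 0, 0, -0.98, -0.33, 0.2, -1],
    [0, 0, 0, -0.98, -0.33, 0.2, -1]
  ]
}}

```text
t: 1.1
tcp_pos: [424.9, 243.1, 189.4]
ee_rot: [-0.0, 0.301, 0.954, -0.0]
contact_force: [1.1, 0.1, 0.2]
grip_width: -0.0
gripper_force: 0.0
```

Call:
{"api": "apply_moves", "payload": {
  "deltas": [
    [0, -0.5, 0, -0.98, -0.33, 0.2, -1],
    [0, -0.5, 0, -0.5, -0.15, 0, -1],
    [0, -0.5, 0, 0, 0, 0, -1],
    [0, -0.5, 0, 0, 0, 0, -1],
    [0, -0.56, 0, 0, 0, 0, -1],
    [0, 0, 0, 0, 0, 0, -1],
    [0, 0, 0, 0, 0, 0, -1]
  ]
}}

```text
t: 1.98
tcp_pos: [471.3, 182.2, 181.8]
ee_rot: [0.169, 0.297, 0.938, -0.054]
contact_force: [0.3, -0.3, 0.4]
grip_width: -0.4
gripper_force: 0.0
```

```bash
cat >> h.py <<'E'
O=np.array([579.2,96.5]);TH=np.radians(-34.9)
U=np.array([np.cos(TH),np.sin(TH),0]);V=np.array([-U[1],U[0],0]);Z=np.array([0,0,1.])
def st(a_t=None,gap=-2.5):
    from bench import manip
    s=manip.sense();q=np.array(s["ee_rot"]);M=R.from_quat(q[[1,2,3,0]]).as_matrix()
    p=np.array(s["tcp_pos"])
    tip=p+19*M[:,2];d=tip-np.r_[O,0];x,y,z=d@U,d@V,tip[2]
    r=np.hypot(x,z+196);a=np.degrees(np.arctan2(x,z+196))
    print("t",round(s["t"],2),"grip",round(s["grip_width"],1),"F",np.round(s["contact_force"],2),"tip cradle",np.round([x,y,z],1),"a",round(a,2),"gap",round(r-300,2),
     "tilt",round(np.degrees(np.arctan2(-M[:,2]@U,-M[2,2])),2),"roll/yaw",np.round(np.degrees([M[2,1],M[:,0]@V]),2))
    if a_t is not None:
        t=np.radians(a_t);n=np.sin(t)*U+np.cos(t)*Z;tt=np.cos(t)*U-np.sin(t)*Z
        T=np.stack([-tt,V,-n],1); tg=np.r_[O,-196]+(300+gap+19)*n
        print("shift/50",((M.T@(tg-p))/50).round(3),"turn/8deg",(np.degrees(R.from_matrix(M.T@T).as_rotvec())/8).round(3))
E
python3 -c "
from h import *
st(-20.5,15)"
```

```text
t 1.98 grip -0.4 F [ 0.33 -0.27  0.41] tip cradle [-130.9    8.5  164. ] a -19.98 gap 83.01 tilt -20.44 roll/yaw [-0.01  0.18]
shift/50 [ 0.068 -0.17   1.36 ] turn/8deg [-0.01  -0.007 -0.022]
```

Call:
{"api": "apply_moves", "payload": {
  "deltas": [
    [0, 0, 0, 0.035, -0.085, 0.4, -1],
    [0, 0, 0, 0.035, -0.085, 0.4, -1],
    [0, 0, 0, 0, 0, 0.4, -1],
    [0, 0, 0, 0, 0, 0.16, -1],
    [0, 0, 0, 0, 0, 0, -1],
    [0, 0, 0, 0, 0, 0, -1]
  ]
}}

```text
t: 2.72
tcp_pos: [483.6, 164.2, 117.6]
ee_rot: [0.17, 0.297, 0.938, -0.053]
contact_force: [0.1, -0.3, 0.5]
grip_width: -0.0
gripper_force: 0.0
```

```bash
python3 -c "
from h import *
st(-20.5,5)
from bench import manip
c=manip.camera('scene');d=manip.camera('top')
a=c['color'][195:320,220:440];b=d['color'][110:335,135:335]
a=cv2.resize(a,(440,250));b=cv2.resize(b,(300,338))
o=np.zeros((600,450,3),np.uint8);o[:250,:440]=a;o[255:593,:300]=b
cv2.imwrite('pics/b.png',o[:,:,::-1])"
```

```text
t 2.73 grip -0.0 F [ 0.09 -0.26  0.5 ] tip cradle [-110.5    0.9   99.8] a -20.48 gap 15.75 tilt -20.5 roll/yaw [0.09 0.18]
shift/50 [ 0.002 -0.017  0.215] turn/8deg [ 0.003  0.    -0.023]
```

View pics/b.png

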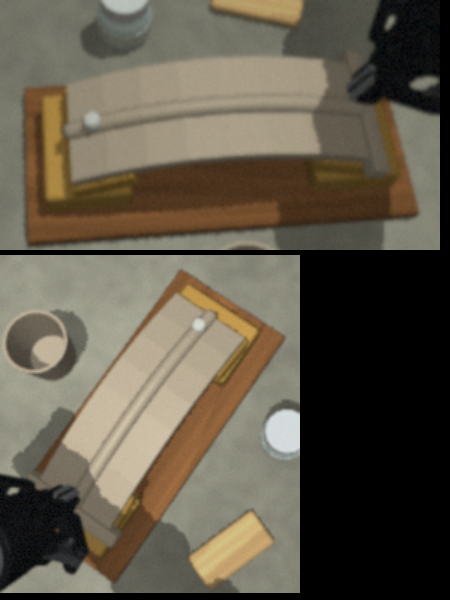

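The closed tips hover over the spine just inside the collar: at (365,85) in the scene part, (68,500) in the top part. I'll lower them.

Call:
{"api": "apply_moves", "payload": {
  "deltas": [
    [0, 0, 0, 0, -0.015, 0.12, -1],
    [0, 0, 0, 0, 0, 0.1, -1],
    [0, 0, 0, 0, 0, 0.04, -1],
    [0, 0, 0, 0, 0, 0.02, -1],
    [0, 0, 0, 0, 0, 0.02, -1],
    [0, 0, 0, 0, 0, 0, -1],
    [0, 0, 0, 0, 0, 0, -1]
  ]
}}

```text
t: 3.7
tcp_pos: [486.9, 160.3, 102.9]
ee_rot: [0.17, 0.296, 0.938, -0.053]
contact_force: [0.0, 0.2, -0.9]
grip_width: 0.2
gripper_force: 0.0
```

```bash
python3 -c "
from h import *
st(-20.5,-2.5)"
```

```text
t 3.7 grip 0.2 F [ 0.02  0.2  -0.92] tip cradle [-105.5   -0.5   85.1] a -20.58 gap 0.21 tilt -20.48 roll/yaw [0.01 0.15]
shift/50 [-0.008  0.01   0.054] turn/8deg [-0.005 -0.002 -0.018]
```

Call:
{"api": "apply_moves", "payload": {
  "deltas": [
    [0, 0, 0, 0, 0, 0.02, -1],
    [0, 0, 0, 0, 0, 0.02, -1],
    [0, 0, 0, 0, 0, 0, -1],
    [0, 0, 0, 0, 0, 0, -1]
  ]
}}

```text
t: 4.2
tcp_pos: [487.3, 160.2, 100.9]
ee_rot: [0.169, 0.296, 0.938, -0.053]
contact_force: [-1.6, 1.2, 0.5]
grip_width: 0.1
gripper_force: 1.0
```

```bash
python3 -c "
from h import *
st(-20.5,-2.5)"
```

```text
t 4.2 grip 0.1 F [-1.58  1.16  0.51] tip cradle [-105.2   -0.3   83.1] a -20.65 gap -1.74 tilt -20.46 roll/yaw [0.02 0.13]
shift/50 [-0.015  0.006  0.015] turn/8deg [-0.004 -0.005 -0.016]
```

Call:
{"api": "apply_moves", "payload": {
  "deltas": [
    [0, 0, 0, 0, 0, 0.02, -1],
    [0, 0, 0, 0, 0, 0, -1],
    [0, 0, 0, 0, 0, 0, -1]
  ]
}}

```text
t: 4.58
tcp_pos: [487.7, 159.9, 100.0]
ee_rot: [0.169, 0.296, 0.938, -0.053]
contact_force: [-1.7, 1.5, 2.6]
grip_width: -0.1
gripper_force: 1.6
```

```bash
python3 -c "
from h import *
st(-14,-2.7)"
```

```text
t 4.58 grip -0.1 F [-1.67  1.53  2.61] tip cradle [-104.7   -0.4   82.2] a -20.63 gap -2.77 tilt -20.47 roll/yaw [0.02 0.13]
shift/50 [-0.729  0.009  0.039] turn/8deg [-0.003  0.809 -0.017]
```

Call:
{"api": "apply_moves", "payload": {
  "deltas": [
    [0, 0.1, 0, -0.089, 0, 0.001, -1],
    [0, 0.1, 0, -0.089, 0, 0.001, -1],
    [0, 0.1, 0, -0.089, 0, 0.001, -1],
    [0, 0.1, 0, -0.089, 0, 0.001, -1],
    [0, 0.1, 0, -0.089, 0, 0.001, -1],
    [0, 0.1, 0, -0.089, 0, 0.001, -1],
    [0, 0.1, 0, -0.089, 0, 0.001, -1],
    [0, 0.1, 0, -0.089, 0, 0.001, -1]
  ]
}}

```text
t: 5.58
tcp_pos: [515.8, 139.8, 110.5]
ee_rot: [0.116, 0.299, 0.946, -0.037]
contact_force: [-2.9, 0.6, 2.2]
grip_width: -0.1
gripper_force: 1.5
```

```bash
python3 -c "
from h import *
st(-7.5,-2.7)"
```

```text
t 5.58 grip -0.1 F [-2.92  0.59  2.19] tip cradle [-72.2  -0.7  92. ] a -14.06 gap -3.08 tilt -14.03 roll/yaw [-0.    0.16]
shift/50 [-0.723  0.017  0.033] turn/8deg [-0.004  0.816 -0.02 ]
```

Call:
{"api": "apply_moves", "payload": {
  "deltas": [
    [0, 0.1, 0, -0.089, 0.002, 0, -1],
    [0, 0.1, 0, -0.089, 0.002, 0, -1],
    [0, 0.1, 0, -0.089, 0.002, 0, -1],
    [0, 0.1, 0, -0.089, 0.002, 0, -1],
    [0, 0.1, 0, -0.089, 0.002, 0, -1],
    [0, 0.1, 0, -0.089, 0.002, 0, -1],
    [0, 0.1, 0, -0.089, 0.002, 0, -1],
    [0, 0.1, 0, -0.089, 0.002, 0, -1]
  ]
}}

```text
t: 6.58
tcp_pos: [544.9, 120.4, 117.4]
ee_rot: [0.063, 0.301, 0.951, -0.02]
contact_force: [-1.4, 0.4, 1.9]
grip_width: 0.0
gripper_force: 1.2
```

```bash
python3 -c "
from h import *
st(-1,-2.7)"
```

```text
t 6.58 grip 0.0 F [-1.36  0.42  1.92] tip cradle [-39.3  -0.   98.5] a -7.6 gap -2.85 tilt -7.63 roll/yaw [-0.    0.16]
shift/50 [-0.728  0.002  0.039] turn/8deg [-0.002  0.829 -0.02 ]
```

Call:
{"api": "apply_moves", "payload": {
  "deltas": [
    [0, 0.1, 0, -0.089, 0, 0.001, -1],
    [0, 0.1, 0, -0.089, 0, 0.001, -1],
    [0, 0.1, 0, -0.089, 0, 0.001, -1],
    [0, 0.1, 0, -0.089, 0, 0.001, -1],
    [0, 0.1, 0, -0.089, 0, 0.001, -1],
    [0, 0.1, 0, -0.089, 0, 0.001, -1],
    [0, 0.1, 0, -0.089, 0, 0.001, -1],
    [0, 0.1, 0, -0.089, 0, 0.001, -1]
  ]
}}

```text
t: 7.58
tcp_pos: [573.9, 100.1, 120.0]
ee_rot: [0.01, 0.301, 0.954, -0.003]
contact_force: [-0.8, 1.2, 2.7]
grip_width: -0.0
gripper_force: 1.1
```

```bash
python3 -c "
from h import *
st(5.2,-2.7)"
```

```text
t 7.58 grip -0.0 F [-0.8   1.2   2.71] tip cradle [-6.00e+00 -1.00e-01  1.01e+02] a -1.15 gap -2.95 tilt -1.23 roll/yaw [0.   0.16]
shift/50 [-0.7    0.003  0.035] turn/8deg [ 0.001  0.804 -0.02 ]
```

Call:
{"api": "apply_moves", "payload": {
  "deltas": [
    [0, 0.1, 0, -0.089, 0, 0, -1],
    [0, 0.1, 0, -0.089, 0, 0, -1],
    [0, 0.1, 0, -0.089, 0, 0, -1],
    [0, 0.1, 0, -0.089, 0, 0, -1],
    [0, 0.1, 0, -0.089, 0, 0, -1],
    [0, 0.1, 0, -0.089, 0, 0, -1],
    [0, 0.1, 0, -0.089, 0, 0, -1],
    [0, 0.1, 0, -0.089, 0, 0, -1]
  ]
}}

```text
t: 8.57
tcp_pos: [603.1, 79.6, 119.0]
ee_rot: [-0.043, 0.301, 0.953, 0.014]
contact_force: [-1.4, 0.6, 2.1]
grip_width: -0.1
gripper_force: 0.9
```

```bash
python3 -c "
from h import *
st(12,-2.7)"
```

```text
t 8.57 grip -0.1 F [-1.4   0.63  2.11] tip cradle [ 27.5  -0.2 100. ] a 5.31 gap -2.68 tilt 5.17 roll/yaw [-0.    0.16]
shift/50 [-0.738  0.006  0.045] turn/8deg [ 0.003  0.854 -0.02 ]
```

Call:
{"api": "apply_moves", "payload": {
  "deltas": [
    [0, 0.1, 0, -0.088, 0, 0.001, -1],
    [0, 0.1, 0, -0.088, 0, 0.001, -1],
    [0, 0.1, 0, -0.088, 0, 0.001, -1],
    [0, 0.1, 0, -0.088, 0, 0.001, -1],
    [0, 0.1, 0, -0.088, 0, 0.001, -1],
    [0, 0.1, 0, -0.088, 0, 0.001, -1],
    [0, 0.1, 0, -0.088, 0, 0.001, -1],
    [0, 0.1, 0, -0.088, 0, 0.001, -1]
  ]
}}

```text
t: 9.57
tcp_pos: [631.5, 59.6, 113.7]
ee_rot: [-0.096, 0.3, 0.949, 0.03]
contact_force: [-0.4, 0.3, 1.9]
grip_width: -0.0
gripper_force: 0.9
```

```bash
python3 -c "
from h import *
st(15.7,-2.7)
from bench import manip
c=manip.camera('scene')
cv2.imwrite('pics/c.png',cv2.resize(c['color'][180:320,200:400],(800,560),interpolation=3)[:,:,::-1])"
```

```text
t 9.57 grip -0.0 F [-0.44  0.26  1.89] tip cradle [60.2 -0.3 95.1] a 11.68 gap -2.71 tilt 11.57 roll/yaw [0.   0.16]
shift/50 [-0.444  0.007  0.016] turn/8deg [ 0.005  0.517 -0.019]
```

View pics/c.png

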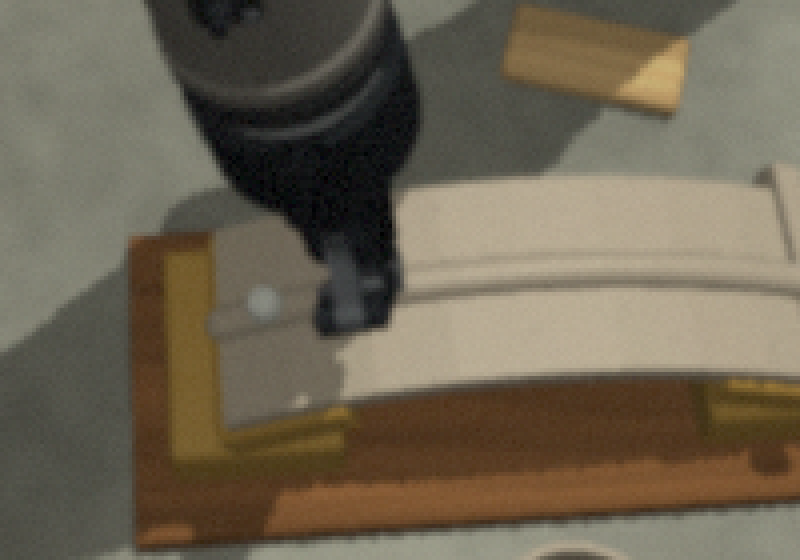

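The tips are on the spine at about crop (355,300), with the nib ahead at (263,303). I'll go on slowly until they touch it.

Call:
{"api": "apply_moves", "payload": {
  "deltas": [
    [0, 0.08, 0, -0.07, 0, 0, -1],
    [0, 0.08, 0, -0.07, 0, 0, -1],
    [0, 0.08, 0, -0.07, 0, 0.001, -1],
    [0, 0.08, 0, -0.07, 0, 0, -1],
    [0, 0.08, 0, -0.07, 0, 0.001, -1],
    [0, 0.05, 0, -0.044, 0, 0, -1],
    [0, 0, 0, 0, 0, 0, -1]
  ]
}}

```text
t: 10.5
tcp_pos: [647.4, 48.2, 109.0]
ee_rot: [-0.125, 0.299, 0.945, 0.039]
contact_force: [0.0, -0.6, 1.5]
grip_width: -0.4
gripper_force: 1.0
```

```bash
python3 -c "
from h import *
st(17,-2.7)"
```

```text
t 10.5 grip -0.4 F [ 0.03 -0.56  1.51] tip cradle [78.6 -0.5 90.7] a 15.33 gap -2.72 tilt 15.07 roll/yaw [-0.01  0.19]
shift/50 [-0.186  0.011  0.003] turn/8deg [ 0.005  0.241 -0.023]
```

Call:
{"api": "apply_moves", "payload": {
  "deltas": [
    [0, 0.025, 0, -0.022, 0.002, 0, -1],
    [0, 0.025, 0, -0.022, 0.002, 0, -1],
    [0, 0.025, 0, -0.022, 0.002, 0, -1],
    [0, 0, 0, 0, 0, 0, -1]
  ]
}}

```text
t: 11.0
tcp_pos: [649.9, 47.3, 108.3]
ee_rot: [-0.13, 0.298, 0.945, 0.041]
contact_force: [-0.5, 0.7, 1.1]
grip_width: 0.0
gripper_force: 0.9
```

Call:
{"api": "apply_moves", "payload": {
  "deltas": [
    [0, 0.025, 0, -0.022, 0.001, 0, -1],
    [0, 0.025, 0, -0.022, 0.001, 0, -1],
    [0, 0, 0, 0, 0, 0, -1]
  ]
}}

```text
t: 11.38
tcp_pos: [651.8, 46.1, 107.7]
ee_rot: [-0.134, 0.298, 0.944, 0.042]
contact_force: [0.6, 0.3, 1.9]
grip_width: -0.1
gripper_force: 0.9
```

```bash
python3 -c "
from h import *
st(17,-2.7)"
```

```text
t 11.38 grip -0.1 F [0.59 0.3  1.92] tip cradle [83.1  0.2 89.5] a 16.23 gap -2.68 tilt 16.11 roll/yaw [0.02 0.16]
shift/50 [-0.086 -0.003  0.001] turn/8deg [ 0.008  0.112 -0.019]
```

Call:
{"api": "apply_moves", "payload": {
  "deltas": [
    [0, 0.025, 0, -0.022, 0, 0, -1],
    [0, 0.025, 0, -0.022, 0, 0, -1],
    [0, 0, 0, 0, 0, 0, -1]
  ]
}}

```text
t: 11.75
tcp_pos: [653.4, 44.8, 107.1]
ee_rot: [-0.137, 0.298, 0.944, 0.043]
contact_force: [-0.2, 0.7, 2.1]
grip_width: -0.2
gripper_force: 0.9
```

Call:
{"api": "apply_moves", "payload": {
  "deltas": [
    [0, 0.025, 0, -0.022, 0, 0, -1],
    [0, 0, 0, 0, 0, 0, -1],
    [0, 0, 0, 0, 0, 0, -1]
  ]
}}

```text
t: 12.12
tcp_pos: [654.2, 44.2, 106.9]
ee_rot: [-0.139, 0.298, 0.943, 0.044]
contact_force: [0.1, 0.3, 2.6]
grip_width: 0.4
gripper_force: 0.9
```

```bash
python3 -c "
from h import *
st(17,-2.7)"
```

```text
t 12.12 grip 0.4 F [0.12 0.26 2.61] tip cradle [86.   0.1 88.7] a 16.8 gap -2.64 tilt 16.7 roll/yaw [0.   0.15]
shift/50 [-0.022 -0.001  0.001] turn/8deg [ 0.006  0.037 -0.019]
```

Call:
{"api": "apply_moves", "payload": {
  "deltas": [
    [0, 0.025, 0, -0.022, 0, 0, -1],
    [0, 0.025, 0, -0.022, 0, 0, -1],
    [0, 0, 0, 0, 0, 0, -1]
  ]
}}

```text
t: 12.5
tcp_pos: [656.0, 42.9, 106.1]
ee_rot: [-0.142, 0.298, 0.943, 0.045]
contact_force: [-0.8, -0.4, 3.0]
grip_width: 0.0
gripper_force: 0.9
```

Call:
{"api": "apply_moves", "payload": {
  "deltas": [
    [0, 0.025, 0, -0.022, 0, 0, -1],
    [0, 0, 0, 0, 0, 0, -1],
    [0, 0, 0, 0, 0, 0, -1]
  ]
}}

```text
t: 12.88
tcp_pos: [656.8, 42.4, 105.9]
ee_rot: [-0.143, 0.298, 0.943, 0.045]
contact_force: [-0.5, 0.5, 1.6]
grip_width: -0.5
gripper_force: 0.9
```

```bash
python3 -c "
from h import *
st(17,-2.7)
from bench import manip
c=manip.camera('scene')
cv2.imwrite('pics/d.png',cv2.resize(c['color'][220:290,220:320],(800,560),interpolation=3)[:,:,::-1])"
```

```text
t 12.88 grip -0.5 F [-0.5   0.5   1.61] tip cradle [88.9  0.1 87.8] a 17.4 gap -2.63 tilt 17.3 roll/yaw [0.   0.15]
shift/50 [ 0.044 -0.001  0.001] turn/8deg [ 0.006 -0.038 -0.019]
```

View pics/d.png

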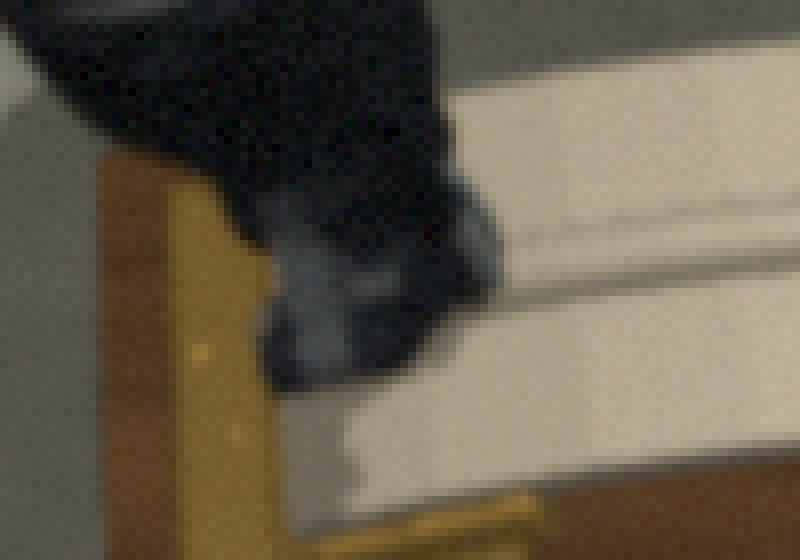

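The scene crop shows the closed fingers now hiding the nib (expected near (365,270)), with the leading edge close to the plain end. There is no lengthwise force yet, so I'll keep creeping forward.

Call:
{"api": "apply_moves", "payload": {
  "deltas": [
    [0, 0.025, 0, -0.022, 0, 0, -1],
    [0, 0, 0, 0, 0, 0, -1],
    [0, 0, 0, 0, 0, 0, -1]
  ]
}}

```text
t: 13.3
tcp_pos: [657.6, 41.8, 105.6]
ee_rot: [-0.145, 0.298, 0.942, 0.046]
contact_force: [0.4, 1.1, 2.5]
grip_width: 0.1
gripper_force: 0.9
```

Call:
{"api": "apply_moves", "payload": {
  "deltas": [
    [0, 0.025, 0, -0.022, 0, 0, -1],
    [0, 0, 0, 0, 0, 0, -1],
    [0, 0, 0, 0, 0, 0, -1]
  ]
}}

```text
t: 13.68
tcp_pos: [658.4, 41.4, 105.2]
ee_rot: [-0.147, 0.298, 0.942, 0.046]
contact_force: [-0.4, 0.8, 1.7]
grip_width: -0.1
gripper_force: 1.3
```

```bash
python3 -c "
from h import *
st(17,-2.7)"
```

```text
t 13.68 grip -0.1 F [-0.37  0.82  1.66] tip cradle [90.6  0.1 87.1] a 17.75 gap -2.74 tilt 17.73 roll/yaw [0.   0.14]
shift/50 [ 0.083 -0.002 -0.   ] turn/8deg [ 0.006 -0.092 -0.018]
```

Call:
{"api": "apply_moves", "payload": {
  "deltas": [
    [0, 0.025, 0, -0.022, 0, 0, -1],
    [0, 0, 0, 0, 0, 0, -1],
    [0, 0, 0, 0, 0, 0, -1]
  ]
}}

```text
t: 14.05
tcp_pos: [658.6, 41.3, 104.8]
ee_rot: [-0.149, 0.297, 0.942, 0.047]
contact_force: [-2.5, 3.4, 1.9]
grip_width: -0.1
gripper_force: 2.0
```

Call:
{"api": "apply_moves", "payload": {
  "deltas": [
    [0, 0.025, 0, -0.022, 0, 0, -1],
    [0, 0, 0, 0, 0, 0, -1],
    [0, 0, 0, 0, 0, 0, -1]
  ]
}}

```text
t: 14.42
tcp_pos: [658.8, 41.1, 104.3]
ee_rot: [-0.152, 0.297, 0.941, 0.048]
contact_force: [-4.0, 2.3, 2.5]
grip_width: -0.2
gripper_force: 3.0
```

```bash
python3 -c "
from h import *
st(17,-2.7)"
```

```text
t 14.43 grip -0.2 F [-4.03  2.27  2.52] tip cradle [91.   0.1 86.3] a 17.87 gap -3.39 tilt 18.35 roll/yaw [-0.03  0.11]
shift/50 [ 0.099 -0.003 -0.012] turn/8deg [ 0.    -0.168 -0.014]
```

That is contact with the nib's near side, with about 4.6 N of push-back along the spine. I'll back off, lift clear and move over it.

Call:
{"api": "apply_moves", "payload": {
  "deltas": [
    [0, 0, 0, 0.04, 0, 0, -1],
    [0, 0, 0, 0, 0, -0.1, -1],
    [0, 0, 0, 0, 0, -0.1, -1],
    [0, 0, 0, 0, 0, -0.08, -1],
    [0, 0, 0, 0, 0, 0, -1],
    [0, 0, 0, 0, 0, 0, -1]
  ]
}}

```text
t: 15.18
tcp_pos: [662.3, 38.4, 118.4]
ee_rot: [-0.15, 0.298, 0.942, 0.047]
contact_force: [-0.7, 0.9, 0.1]
grip_width: 0.1
gripper_force: 0.0
```

```bash
python3 -c "
from h import *
st(21.1,10)"
```

```text
t 15.18 grip 0.1 F [-0.68  0.93  0.07] tip cradle [ 9.550e+01 -1.000e-01  1.003e+02] a 17.85 gap 11.34 tilt 18.1 roll/yaw [-0.    0.17]
shift/50 [-0.371  0.003  0.036] turn/8deg [ 0.007  0.376 -0.021]
```

Call:
{"api": "apply_moves", "payload": {
  "deltas": [
    [0, 0.19, 0, -0.19, 0.002, 0, -1],
    [0, 0.19, 0, -0.18, 0.002, 0.02, -1],
    [0, 0, 0, 0, 0, 0, -1],
    [0, 0, 0, 0, 0, 0, -1],
    [0, 0, 0, 0, 0, 0, -1]
  ]
}}

```text
t: 15.8
tcp_pos: [676.2, 29.7, 112.2]
ee_rot: [-0.175, 0.296, 0.938, 0.056]
contact_force: [0.3, 0.5, -0.0]
grip_width: 0.1
gripper_force: 0.0
```

```bash
python3 -c "
from h import *
st(21.1,7.5)
from bench import manip
s=manip.camera('top')
cv2.imwrite('pics/e.png',cv2.resize(s['color'][125:195,225:325],(800,560),interpolation=3)[:,:,::-1])"
```

```text
t 15.8 grip 0.1 F [ 0.28  0.46 -0.03] tip cradle [110.9   0.7  94.4] a 20.9 gap 10.89 tilt 21.14 roll/yaw [0.04 0.09]
shift/50 [-0.022 -0.014  0.068] turn/8deg [ 0.01  -0.006 -0.011]
```

View pics/e.png

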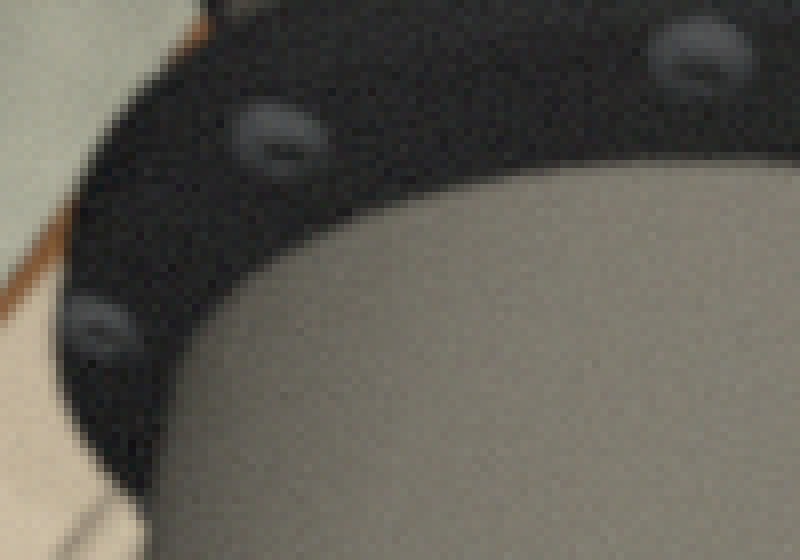

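The top view is blocked by the arm, so this picture shows nothing of the nib. I'll lower gently on force instead.

Call:
{"api": "apply_moves", "payload": {
  "deltas": [
    [0, 0, 0, 0, -0.012, 0.03, -1],
    [0, 0, 0, 0, 0, 0.03, -1],
    [0, 0, 0, 0, 0, 0.02, -1],
    [0, 0, 0, 0, 0, 0.01, -1],
    [0, 0, 0, 0, 0, 0, -1],
    [0, 0, 0, 0, 0, 0, -1]
  ]
}}

```text
t: 16.6
tcp_pos: [674.7, 29.4, 107.5]
ee_rot: [-0.175, 0.296, 0.937, 0.055]
contact_force: [0.6, -0.0, 0.5]
grip_width: -0.3
gripper_force: 0.2
```

```bash
python3 -c "
from h import *
st(21.1,4.5)"
```

```text
t 16.6 grip -0.3 F [ 0.61 -0.05  0.46] tip cradle [109.8  -0.4  89.8] a 21.02 gap 6.13 tilt 21.16 roll/yaw [0.01 0.15]
shift/50 [-0.008  0.008  0.033] turn/8deg [ 0.008 -0.007 -0.019]
```

Call:
{"api": "apply_moves", "payload": {
  "deltas": [
    [0, 0, 0, 0, 0.005, 0.02, -1],
    [0, 0, 0, 0, 0, 0.02, -1],
    [0, 0, 0, 0, 0, 0, -1],
    [0, 0, 0, 0, 0, 0, -1],
    [0, 0, 0, 0, 0, 0, -1]
  ]
}}

```text
t: 17.23
tcp_pos: [674.5, 29.7, 105.7]
ee_rot: [-0.175, 0.296, 0.937, 0.055]
contact_force: [1.4, -0.7, 0.7]
grip_width: -0.1
gripper_force: 1.2
```

```bash
python3 -c "
from h import *
st(21.1,4.5)
from bench import manip
s=manip.camera('scene');print(manip.sense()['gripper_force'],manip.sense()['wrist_torque'])
cv2.imwrite('pics/f.png',cv2.resize(s['color'][215:285,215:315],(800,560),interpolation=3)[:,:,::-1])"
```

```text
t 17.23 grip -0.1 F [ 1.39 -0.74  0.72] tip cradle [109.5  -0.2  88. ] a 21.09 gap 4.35 tilt 21.1 roll/yaw [0.01 0.16]
shift/50 [-0.001  0.005 -0.003] turn/8deg [ 0.008 -0.    -0.02 ]
1.2076566287942114 [-0.48506507 -0.50081151  0.08743487]
```

View pics/f.png

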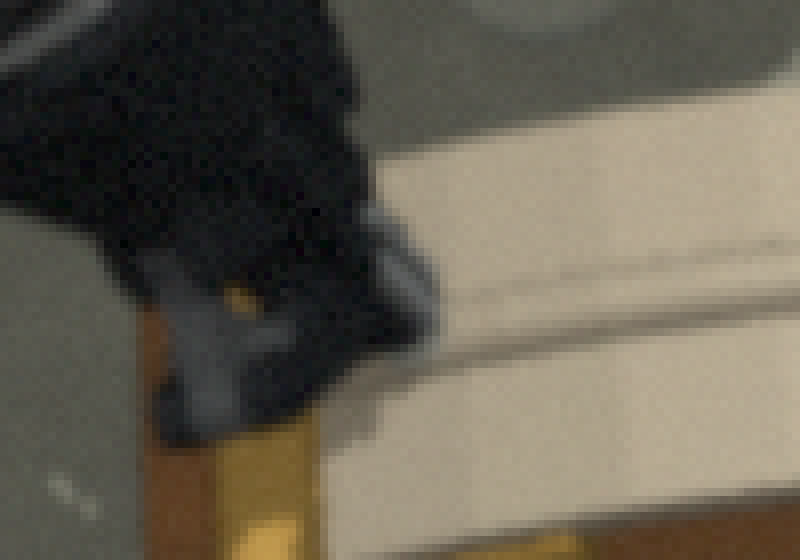

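```bash
cat >> h.py <<'E'
def proj(c,p):
    f=210/np.tan(np.radians(float(c["vfov"]))/2);q=(np.asarray(p)-c["origin"])@Rm(c)
    return np.stack([c["cx"]-f*q[...,0]/q[...,2],c["cy"]+f*q[...,1]/q[...,2]],-1)
E
python3 -c "
from h import *
C={n:dict(np.load(n+'.npz')) for n in('top','scene')}
for n,c in C.items():
  for a in (20,20.5,21,21.5):
    t=np.radians(a);nn=np.sin(t)*U+np.cos(t)*Z
    print(n,a,[proj(c,np.r_[O,-196]+r*nn).round(1).tolist() for r in(300,304,307)])
  for nm,p in (('plain end',25.5),('summit',0)):
    t=np.radians(p);nn=np.sin(t)*U+np.cos(t)*Z;print(nm,proj(c,np.r_[O,-196]+300*nn).round(1))
from bench import manip
s=manip.sense();M=R.from_quat(np.array(s['ee_rot'])[[1,2,3,0]]).as_matrix();p=np.array(s['tcp_pos'])
for x in(-11,11):
  for y in(-14.5,0,14.5): print('tip',x,y,((proj(C['scene'],p+M@[x,y,19])-[215,215])*8).round(0))
t=np.array(C['top']['color'][145:170,255:285].min(2)).astype(int)
print(t[4:18,4:24])
"
```

```text
top 20 [[264.8, 159.6], [265.2, 158.2], [265.4, 157.1]]
top 20.5 [[265.8, 158.5], [266.1, 157.1], [266.4, 156.0]]
top 21 [[266.7, 157.4], [267.1, 156.0], [267.3, 154.9]]
top 21.5 [[267.6, 156.4], [268.0, 154.9], [268.3, 153.8]]
plain end [274.8 148.4]
summit [225.1 210.4]
scene 20 [[269.1, 255.2], [268.2, 254.2], [267.5, 253.5]]
scene 20.5 [[267.6, 255.5], [266.7, 254.6], [266.0, 253.9]]
scene 21 [[266.1, 255.9], [265.2, 254.9], [264.5, 254.2]]
scene 21.5 [[264.7, 256.2], [263.7, 255.3], [263.0, 254.6]]
plain end [253.3 259.2]
summit [331.9 245.8]
tip -11 -14.5 [346. 267.]
tip -11 0 [350. 330.]
tip -11 14.5 [353. 394.]
tip 11 -14.5 [444. 243.]
tip 11 0 [448. 306.]
tip 11 14.5 [453. 371.]
[[128 124 123 125 126 127 125 128 124 123 116 110 113 119 122 124 123 118
  106  83]
 [127 125 125 124 124 124 125 123 119 107  99 112 118 124 124 128 124 117
  109  87]
 [125 129 126 124 126 126 127 124 119 109 106 111 120 124 125 123 121 115
  111  86]
 [129 125 124 125 121 127 147 156 154 147 144 126 129 126 125 124 114 111
  101  88]
 [128 129 127 125 125 144 166 176 174 174 165 151 132 125 122 115 112 104
   99 103]
 [125 126 125 128 139 161 181 182 182 180 180 170 148 123 117 113 100  98
  102 123]
 [126 128 123 131 148 174 185 190 186 183 182 179 153 123 111 107  99 104
  115 126]
 [127 122 122 128 151 176 187 191 194 189 188 175 154 123 112 100  94 113
  120 127]
 [124 124 119 123 150 170 189 193 194 194 187 169 141 110  97  94 108 118
  122 127]
 [124 118 112 112 139 165 178 190 187 182 174 154 127  96  94 108 120 127
  127 126]
 [121 111 105 113 131 145 166 170 175 171 155 140 103  91 104 120 123 129
  125 127]
 [111 102 111 120 127 133 139 149 152 146 135 121  98  97 120 123 127 125
  126 125]
 [106 112 121 124 129 133 128 134 132 125 114 105 104 117 126 129 126 128
  129 123]
 [109 113 126 131 131 128 125 121 115 107 102 105 117 122 124 125 127 128
  127 125]]
```

Both views, projected with the calibration, put the nib at a = 20.9–21.0°. Touching its side implied about 21.3°. The tips sit at 21.1°, and first touch came near 6.7 mm above the spine line, close to the nib's 7 mm height. I'm handing in.

```bash
python3 -c "
from h import *
st()
from bench import manip
print(manip.close_job())"
```

```text
t 17.27 grip -0.2 F [ 1.12 -2.65  2.53] tip cradle [109.5  -0.2  87.9] a 21.09 gap 4.32 tilt 21.11 roll/yaw [0.01 0.16]
the job is handed in; nothing more can be done
None
```

The closed fingertips ran along the spine from the collared end over the summit to the glaze lump and are resting lightly on top of it (a few N); the job is handed in at 17.3 s, and no verdict came back.

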